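# Hang a board carrier on the sloped feed rail

### The arm

A 6-joint arm with a two-finger parallel gripper is mounted at the origin on the work surface. World frame = base frame: x ahead of the robot, y to its left, z up, the work surface at z = 0. Lengths are in m, angles in rad, forces in N, time in s.
With the tool pointing down it reaches from about 0.35 to 0.775 m from the base axis. Payload 7.3 kg.
Tool frame: the origin (TCP) lies on the mounting face of the last link; the fingertips stand 178 mm ahead of it and the grasp point (between the pads) lies 159 mm ahead of it (manip.tip_reach is the distance from the TCP to the fingertips, in m); y points along the fingers, x is the direction in which the jaws open and shut, and the axes are right-handed (so a half turn about y gives the same grasp; the last joint's range is limited). The gripper opens to 92 mm and grips with 3 to 60 N. Pads are 19 mm wide; open, the fingers measure 130 mm over their backs; the gripper's body (75 mm by 190 mm) begins 47 mm behind the grasp point.
Start: joints at [-1.319, 0.342, 1.524, -0, 1.275, -0.146], TCP at [0.203, -0.484, 0.405] pointing down, gripper open.
Joint ranges: [-2.53, 2.53], [-0.77, 2.02], [0.04, 2.7], [-1, 4.14], [0.28, 2.66], [-3.11, 3.11]. Speed limits (rad/s): [2.57, 2.57, 3.14, 3.14, 3.14, 3.14].

### API

Orientations are given as a unit quaternion [x, y, z, w].
In Python, from workcell import manip, sensors, read_camera, camera_params gives the robot as it stands. Calls block until the motion is done:
- manip.move_ptp(position, orientation): joint-space move of the TCP to a pose.
- manip.move_straight(position, orientation=None, max_speed=0.15): straight line of the TCP; orientation=None keeps the orientation; max_speed is the mean speed in m/s.
- manip.set_joints(angles): joint-space move.
- manip.gripper_to(opening, f_grip=None): finger opening in m; f_grip is the grip in N (None keeps the last); returns when the fingers have stopped.
- manip.pause(seconds).
- manip.ik(position, orientation): joint angles nearest the present ones, or None.
- sensors.sense(): the state.
- read_camera(name): name is "scene" or "top"; returns the picture (420x560x3 uint8, red, green, blue); there is no depth.
- camera_params(name): a dict with "camera_matrix" (3x3 intrinsics, pixels), "rvec" (rotation vector, rad) and "tvec" (3), from world to camera coordinates, as OpenCV has them. Camera axes: x right, y down, z forward; pixel columns grow to the right and rows downward; lengths in m; the calibration is good to about 2 mm. A picture is of the moment at which its call begins. camera_params takes no time and is no camera call.
A pose or a line that the arm cannot do raises manip.Unreachable and nothing moves.
- manip.close_job(): hands the job in, once; it reports no verdict.
The state is a dict: "clock": time; "joints": joint angles; "qd": joint speeds; "joint_efforts": joint torques, N m; "tool_pos": TCP position; "eef_rot": TCP orientation; "wrist_force": force on the tool from outside, world axes, zero at the start; "moment": the same for the moment, N m; "opening": finger opening in m.
Only numpy, scipy, OpenCV 4.12 (cv2) and the standard library are available. Lean on these libraries where they do the work, as an engineer would, in place of code of your own. Each camera call takes 0.05 s, during which the arm holds its last target. There are 200 camera calls.

### The job

Hang the roller hanger on the upper half of the sloped rail, both rollers seated on the bar and its tray below the bar, and let go so that it rolls down by itself to the rubber stop at the low end. Set it down on the bar, do not drop it, do not push it along the lower half, and leave the spare tray, the spool and the meter where they are.

Things in the scene. Friction and masses are not known exactly. Their poses are not given: they have to be found in the camera images.
- hanger: Loose roller hanger, 0.4 kg, standing on its white tray (70 x, 100 y, 30 mm high; load in it up to z = 35). Origin: centre of the tray's underside, z up, y = rolling direction, x across. Aluminium back plate at x = -26 mm (60 wide, 4 thick) carries a top plate z 145-149, x -28 to 14, y -52 to 52 mm. Open side (+x, throat) starts roughly away from the robot, towards the rail.
- hanger_grip (a point): Centre of the grey grip block on top of the hanger, for the fingers: 14 mm thick in hanger x, 44 mm long in y, 50 mm high (hanger z 148 to 198). Point at x = 0, y = 0, z = 173 mm of the hanger.
- hanger_seat (a point): Point at x = 0, y = 0, z = 108 mm of the hanger: the bar's centre line passes here when seated. Two black grooved rollers turn freely on axles along x at y = -28 and +28 mm, z = 125: groove floor radius 11, 14 mm wide; flanges radius 18, 24 mm wide overall. The throat is open at +x between the flanges (lowest point z = 107) and the tray's load (z = 35).
- rail: Fixed round steel bar, 12 mm thick, 470 long, on posts (18 mm thick, at y = -225 and +225 mm, feet 80 x 50 x 8, 22 mm clamps on the bar). Origin on the table below the bar's middle; z up, y along the bar towards its HIGH end, x across, roughly away from the robot. Bar slopes 8 degrees: centre line at x = 0, height 185 mm at y = 0, plus 0.1405 mm per mm of y.
- rail_load (a point): Point on the bar's centre line in the upper half, at y = +75 mm of the rail: a good place to hang the hanger. The bar is free from the stop to the upper clamp (y = 214 mm). A hanger let go on the bar rolls downhill by itself at about 0.1 m/s.
- rail_stop (a point): Point on the bar's centre line where the hanger's seat point lies when its top plate rests against the stop (about y = -117 mm of the rail). The stop is an upright black rubber block, 44 mm wide in x, 12 mm thick, from 16 mm below to 50 mm above the bar's centre line, its uphill face at y = -170 mm of the rail.
- spare_tray: Bystander, loose: the same white tray with a power board, 70 x 100 x 35 mm, but without plate, rollers or grip. Origin: centre of its underside.
- spool: Bystander, loose: a grey empty spool standing upright, 60 mm in diameter, 58 mm high. Origin: centre of its underside.
- meter: Bystander, loose: a black hand meter lying flat, 90 (x) x 160 (y) x 35 mm. Origin: centre of its underside.

How it is judged:
On the way:
1. the hanger hangs on the bar in the upper half, seat point within 10 mm of the bar sideways, and the robot has let go of it (x of hanger_seat in the frame of rail between -0.01 and 0.01 m and y of hanger_seat in the frame of rail above -0.02 m and contact force between hanger and rail above 0.5 N and contact force between hanger and the fingers below 0.05 N and contact force between hanger and the arm below 0.05 N and angle between hanger's own z axis and vertical below 0.4 rad), for 0.08 s.
At the end, for the whole second after the job is handed in: The hanger hangs released and at rest on the bar against the stop: its seat point within 15 mm of the rest point at the stop and within 10 mm of the bar sideways, tilted less than 0.3 rad; spare tray, spool and meter within 30 mm of where they started (distance between hanger_seat and rail_stop below 0.015 m and x of hanger_seat in the frame of rail between -0.01 and 0.01 m and angle between hanger's own z axis and vertical below 0.3 rad and linear speed of hanger below 0.02 m/s and contact force between hanger and rail above 0.5 N and distance of each of spare_tray, spool, meter from where it was at the start of the episode below 0.03 m); the robot touches nothing.
It fails at once if the hanger is dropped or flung: faster than 0.5 m/s while not held (linear speed of hanger above 0.5 m/s and contact force between hanger and the fingers below 0.05 N).
It fails at once if the robot pushes or holds the hanger on the lower half of the bar (x of hanger_seat in the frame of rail between -0.01 and 0.01 m and y of hanger_seat in the frame of rail below -0.04 m and contact force between hanger and rail above 0.5 N and (contact force between hanger and the fingers above 0.5 N or contact force between hanger and the arm above 0.5 N)).
It fails at once if a bystander is moved by more than 30 mm (distance of any of spare_tray, spool, meter from where it was at the start of the episode above 0.03 m).
It also fails if it takes over 45 s, if anything falls off the work surface, if the arm or the gripper's body presses on something with over 40 N, if the wrist force passes 120 N, or if a joint passes its speed limit or range.

## Working session

There is one attempt and no reset: what is moved stays moved. The work goes in short steps, each a Python script; the robot and the scene stay as the last script left them, time stands still between calls to the robot, and variables do not carry over. Pictures are saved under pics/ and viewed, about 8 in all and at most 12, crops included, and the job is handed in when it is done.

```bash
mkdir -p pics; ls
python3 - <<'E'
from workcell import manip,sensors,read_camera,camera_params
import cv2
for n in("scene","top"):
    cv2.imwrite(f"pics/{n}0.png",cv2.resize(read_camera(n)[...,::-1],(800,600),interpolation=cv2.INTER_CUBIC))
    cv2.imwrite(f"pics/{n}0raw.png",read_camera(n)[...,::-1])
    p=camera_params(n);R=cv2.Rodrigues(p["rvec"])[0];print(n,p["camera_matrix"],R,-R.T@p["tvec"].ravel())
print(sensors.sense())
E
```

```text
pics
scene [[508.26344619   0.         283.37538397]
 [  0.         508.26344619 212.47172042]
 [  0.           0.           1.        ]] [[-0.52082335  0.85349179  0.01716996]
 [ 0.50043895  0.32155232 -0.80384387]
 [-0.69159518 -0.41006814 -0.59459249]] [1.38128521 0.51498584 0.87508957]
top [[477.71667744   0.         272.796585  ]
 [  0.         477.71667744 209.42106413]
 [  0.           0.           1.        ]] [[ 0.01885394 -0.99980217 -0.00633673]
 [-0.99275048 -0.01796774 -0.11884294]
 [ 0.11870557  0.00853145 -0.99289284]] [ 0.39238616 -0.01329986  1.32700814]
{'clock': 0.2, 'joints': array([-1.31899551e+00,  3.42464146e-01,  1.52459353e+00,  2.08447461e-05,
        1.27540246e+00, -1.46028460e-01]), 'qd': array([-0.00022233, -0.00184519, -0.00375105, -0.00024288, -0.0010756 ,
       -0.00235888]), 'joint_efforts': array([ 9.11740481e-04, -4.31084919e+01, -2.44157928e+01,  7.17225345e-02,
        5.38499281e-02, -9.47874969e-05]), 'tool_pos': array([ 0.20338921, -0.48393893,  0.40432694]), 'eef_rot': array([-0.58873197,  0.39156314, -0.39111651,  0.58915266]), 'wrist_force': array([ 0.62050042,  0.32865184, -0.28761589]), 'moment': array([-0.01187262,  0.00629288,  0.07275686]), 'opening': 0.09177729653154923}
```

View pics/scene0.png

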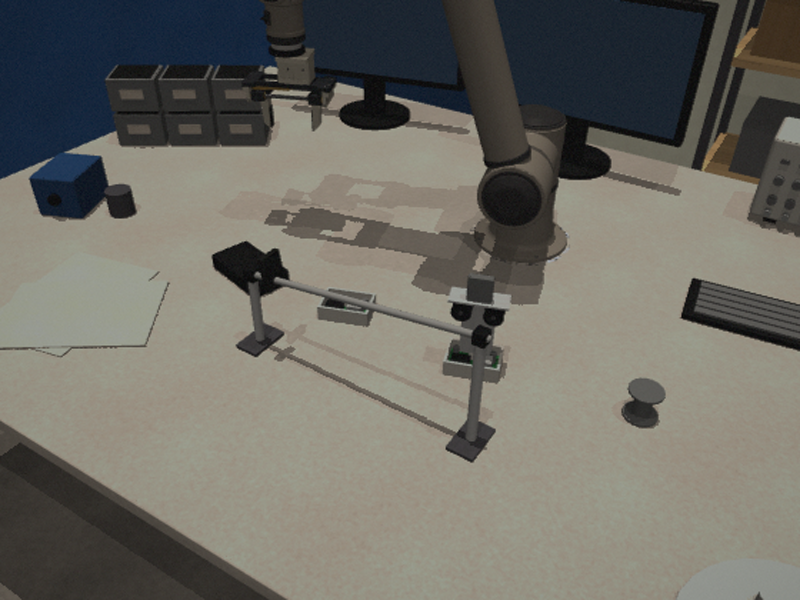

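View pics/top0.png

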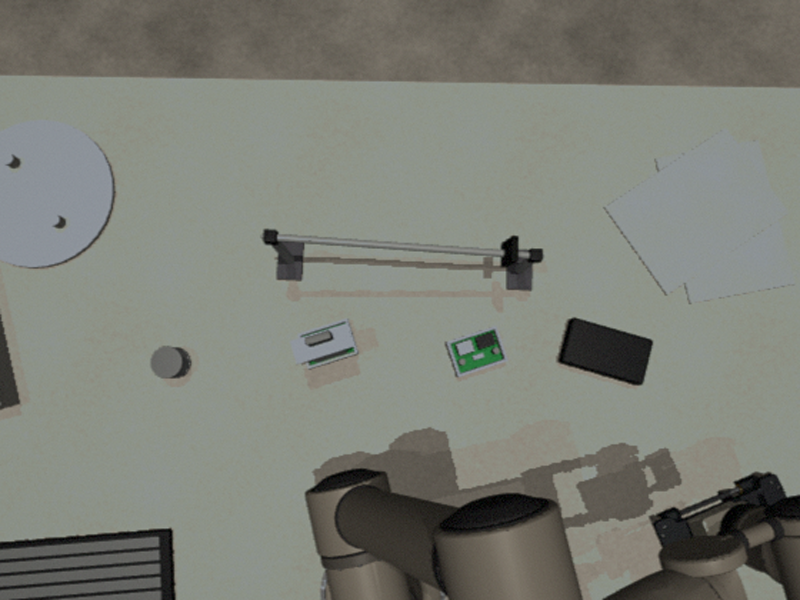

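The scene view shows the rail, with its high end near (480,335) and the stop at (270,265). The hanger stands behind the high end, with its grip at (480,288). In the top view the grip is at (318,338), the bar runs from (270,237) to (537,255), the spare tray is at (475,352), the meter at (605,350) and the spool at (170,362). Next I'll enlarge the key regions.

Run:
```python
import cv2,numpy as np
t=cv2.imread("pics/top0raw.png");s=cv2.imread("pics/scene0raw.png")
def crop(im,x0,y0,w,h,k): 
    c=cv2.resize(im[y0:y0+h,x0:x0+w],None,fx=k,fy=k,interpolation=cv2.INTER_NEAREST); return np.clip(c*1.5,0,255).astype(np.uint8)
A=crop(t,200,218,56,50,7)      # 392x350
B=crop(s,305,190,56,50,7)
C=crop(t,180,155,205,52,3.9)[:,:800]
out=np.zeros((560,800,3),np.uint8);out[:350,:392]=A;out[:350,400:792]=B;out[355:355+C.shape[0],:C.shape[1]]=C
cv2.imwrite("pics/m1.png",out)
```

```text
(no output)
```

View pics/m1.png

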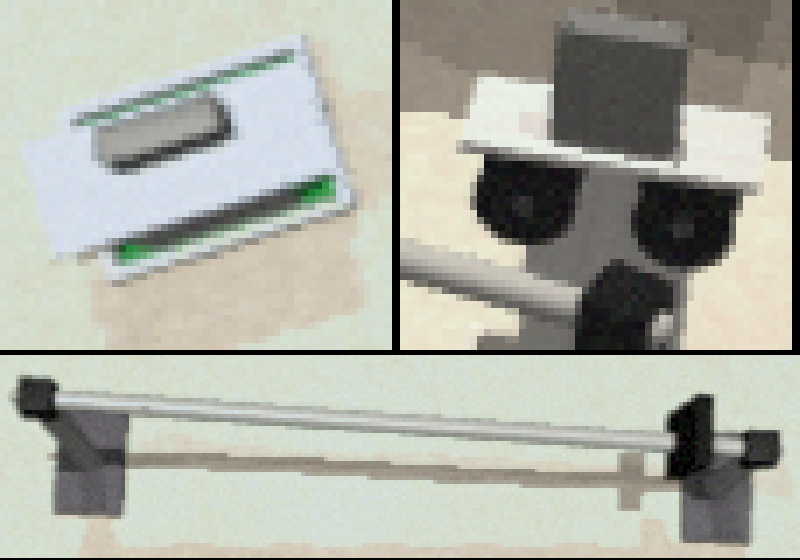

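Run:
```python
import cv2,numpy as np
t=cv2.imread("pics/top0raw.png").astype(int);s=cv2.imread("pics/scene0raw.png").astype(int)
for c in(205,270,335): 
    r0=155+int((401+(442-401)*((c-180)*3.9-57)/611-355)/3.9)
    print("top",c,r0-6,t[r0-6:r0+7,c].tolist())
for c in(215,260,310):
    r0=int(round((280+(c*1.4286-275)*55/195)/1.4286))
    print("sc",c,r0-6,s[r0-6:r0+7,c].tolist())
print("grip top view");print(t[228:246,210:236].mean(2).astype(int))
print("sc grip");print(s[188:216:1,325:348].mean(2).astype(int))
```

```text
top 205 161 [[138, 149, 143], [141, 149, 143], [139, 146, 140], [119, 128, 123], [117, 124, 121], [139, 143, 139], [136, 139, 137], [104, 107, 106], [67, 68, 68], [70, 67, 69], [70, 67, 70], [75, 70, 74], [68, 65, 66]]
top 270 165 [[141, 148, 142], [144, 148, 142], [145, 149, 143], [138, 144, 138], [110, 114, 111], [125, 129, 127], [143, 144, 139], [115, 119, 118], [96, 100, 99], [119, 126, 120], [139, 147, 142], [140, 150, 143], [143, 150, 144]]
top 335 170 [[134, 147, 142], [136, 146, 142], [140, 148, 141], [133, 138, 133], [118, 122, 119], [127, 131, 131], [128, 131, 132], [106, 110, 109], [94, 101, 99], [137, 148, 142], [140, 151, 145], [137, 148, 141], [137, 148, 142]]
sc 215 196 [[134, 149, 156], [134, 147, 156], [132, 147, 155], [126, 139, 144], [125, 132, 134], [120, 126, 129], [105, 110, 112], [78, 83, 84], [58, 62, 64], [131, 145, 153], [132, 147, 156], [134, 149, 158], [131, 145, 156]]
sc 260 209 [[147, 155, 152], [146, 152, 150], [123, 129, 128], [123, 129, 131], [122, 128, 132], [110, 115, 119], [94, 96, 99], [63, 65, 65], [56, 58, 60], [59, 63, 68], [70, 76, 81], [75, 8
[... 4250 characters left out ...]
 48  66 140 153 153]
 [141  89  48  45  47  47  44  48  44  45  46  46  44  46  46  43  45  46
   45  64 138 152 154]
 [155 148  84  71  61  58  49  50  49  46  46  48  47  44  47  46  44  45
   47  60 107 155 155]
 [154 154 156 155 155 151 100  85  83  70  61  62  54  47  46  48  46  47
   51  82 105 152 151]
 [ 83  97 100 121 135 139 154 155 154 157 154 151 100  98  82  84  65  63
   78  97 109 154 152]
 [ 33  50  62  63  77  78  75  84  98 101 118 137 138 154 154 154 153 154
  150 108 154 155 155]
 [ 16  12  15  16  14  30  49  76  77  77  78  80  80  83  98  96 102 135
  135 137 153 153 153]
 [ 16  12  11  13  16  24  59  71  70  72  72  71  72  69  61  59  62  80
   79  78  79  97  99]]
```

```bash
cat > h.py <<'E'
from workcell import manip,sensors,read_camera,camera_params
import cv2,numpy as np
from scipy.spatial.transform import Rotation as Ro
from scipy.optimize import least_squares
P={n:camera_params(n) for n in("scene","top")}
def ray(n,uv):
    p=P[n];R=cv2.Rodrigues(p["rvec"])[0];C=-R.T@p["tvec"].ravel()
    return C,R.T@np.linalg.inv(p["camera_matrix"])@np.array([uv[0],uv[1],1.])
def cast(n,uv,z): C,d=ray(n,uv);return C+d*(z-C[2])/d[2]
def proj(n,X):
    p=P[n];return cv2.projectPoints(np.atleast_2d(np.array(X,float)),p["rvec"],p["tvec"],p["camera_matrix"],None)[0][:,0]
def rail(p,y,x=0,dz=0):  # rail param (X,Y,yaw), local point
    c,s=np.cos(p[2]),np.sin(p[2]);return np.array([p[0]+c*x-s*y,p[1]+s*x+c*y,.185+.1405*y+dz])
def tool(Rh,flip=1):  # gripper pointing along -z of hanger, jaws along hanger x
    return Rh*Ro.from_matrix(np.array([[flip,0,0],[0,-flip,0],[0,0,-1.]]))
E
python3 - <<'E'
from h import *
def res(p):
    hi,lo=proj("top",[rail(p,.214),rail(p,-.170)])
    r=[hi[0]-194.1,lo[0]-350.8]
    for n,pts in(("top",[(205,166.3),(270,171.17),(335,175.9)]),("scene",[(215,201.75),(310,227.9)])):
        a,b=proj(n,[rail(p,.2),rail(p,-.16)])
        d=(b-a)/np.linalg.norm(b-a)
        r+=[float(d[0]*(v-a[1])-d[1]*(u-a[0])) for u,v in pts]
    return r
o=least_squares(res,[.65,.05,-.07]);print("rail",o.x,np.degrees(o.x[2]),np.round(o.fun,2))
g=cast("top",(221.65,235.8),.198);print("grip",g,proj("scene",g))
for a,b,z in(((214,234),(232.5,228),.149),((200+105/7,218+283/7),(200+355/7,218+207/7),.03)):
    d=cast("top",a,z)-cast("top",b,z);print("yaw",np.degrees(np.arctan2(-d[0],d[1])))
C1,d1=ray("top",(221.65,235.8));C2,d2=ray("scene",(336.5,193.6))
t=np.linalg.lstsq(np.c_[d1,-d2],C2-C1,rcond=None)[0];print(C1+d1*t[0],C2+d2*t[1])
yaw=np.radians(17.)
for f in(1,-1):
  for name,pos,Rh in(("pick",g+[0,0,-.02],Ro.from_euler('z',yaw)),("load",rail(o.x,.075)+[0,0,.065],Ro.from_euler('z',o.x[2])*Ro.from_euler('x',.1396))):
    T=tool(Rh,f);tcp=pos-T.apply([0,0,.159]);print(f,name,tcp,manip.ik(tcp,T.as_quat()))
E
```

```text
rail [ 0.61963374 -0.02734122 -0.02929627] -1.6785526446024845 [-0.7   0.99 -0.45 -0.38 -0.45  0.88  0.99]
grip [0.46232175 0.11622348 0.198     ] [[336.94481412 193.93149374]]
yaw 19.110302158342847
yaw 17.959825051607783
[0.4622673  0.11612263 0.19887905] [0.4627332  0.11518529 0.19880038]
1 pick [0.46232175 0.11622348 0.337     ] None
1 load [0.62118258 0.02551172 0.41799071] None
-1 pick [0.46232175 0.11622348 0.337     ] [-0.18752652  0.5743592   1.82362565  1.2014128   1.89139941  2.2540088 ]
-1 load [0.62118258 0.02551172 0.41799071] [-0.30340726  0.66420029  1.40720924  1.56388786  1.87753334  2.6591959 ]
```

Run:
```python
from h import *
T=tool(Ro.from_euler('z',np.radians(18.3)),-1);q=T.as_quat()
c=np.array([.4623,.1160,.178+.159])
manip.move_ptp(c+[0,0,.10],q)
manip.move_straight(c,q,max_speed=.12)
print(sensors.sense()["wrist_force"])
manip.gripper_to(0.0,45)
s=sensors.sense();print(s["opening"],s["wrist_force"],s["clock"])
manip.move_straight(c+[0,0,.03],q,max_speed=.06)
manip.pause(.3);s=sensors.sense();print(s["opening"],s["wrist_force"],s["tool_pos"],s["clock"])
cv2.imwrite("pics/s1raw.png",read_camera("scene")[...,::-1]);cv2.imwrite("pics/t1raw.png",read_camera("top")[...,::-1])
im=cv2.imread("pics/s1raw.png")[130:310,220:400];cv2.imwrite("pics/s1.png",cv2.resize(im,(540,540)))
```

```text
[-0.64437989 -0.89990576  0.62548508]
0.0004655894902477402 [-0.15397072 -0.28346084 -0.77512662] 5.45
0.00025621862429105646 [-1.15344223  0.596887    0.52891226] [0.46232075 0.11598913 0.36673556] 6.4
```

View pics/s1.png

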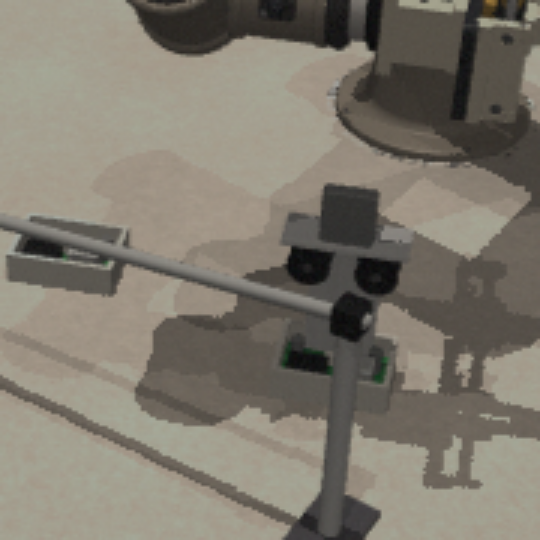

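The gripper isn't pointing down: I had the tool's approach axis wrong. It's tool y, not tool z. The hanger hasn't moved (its grip is still at the same pixels) and the forces stayed near zero, so I can back up and redo the approach.

```bash
python3 - <<'E'
s=open("h.py").read()
i=s.index("def tool");s=s[:i]+'''def tool(Rh,flip=1):  # tool y along -hanger z (approach), jaws (x) along hanger x
    return Rh*Ro.from_matrix(np.array([[flip,0,0],[0,0,flip],[0,-1.,0]]))
def tcp(grasp,T): return np.asarray(grasp)-T.apply([0,.159,0])
RAIL=np.array([.61963,-.02734,-.0293])
def Rload(): return Ro.from_euler('z',RAIL[2])*Ro.from_euler('x',np.radians(8))
'''
open("h.py","w").write(s)
E
python3 - <<'E'
from h import *
q0=sensors.sense()["eef_rot"];print(Ro.from_quat(q0).as_matrix().round(2))
for f in(1,-1):
    T=tool(Ro.from_euler('z',np.radians(18.3)),f);print(f,manip.ik(tcp([.4623,.116,.178],T),T.as_quat()))
    T=tool(Rload(),f);print(f,manip.ik(tcp(rail(RAIL,.075)+Rload().apply([0,0,.07]),T),T.as_quat()))
manip.move_straight([.4623,.116,.5],max_speed=.2)
manip.gripper_to(.09)
a=cv2.imread("pics/scene0raw.png").astype(int);b=read_camera("scene")[...,::-1];cv2.imwrite("pics/s2.png",b)
E
```

```text
[[-0.95 -0.31 -0.  ]
 [-0.31  0.95  0.  ]
 [ 0.    0.   -1.  ]]
1 [ 8.48575977e-02  3.24943847e-01  1.75466752e+00 -4.44089210e-16
  1.06198129e+00 -2.34537655e-01]
1 [-0.12946389  0.51073083  1.21215997  0.14023882  1.43409282 -0.12037698]
-1 [ 8.48575977e-02  3.24943847e-01  1.75466752e+00 -4.44089210e-16
  1.06198129e+00  2.90705500e+00]
-1 [-0.12946389  0.51073083  1.21215997  0.14023882  1.43409282  3.02121567]
```

View pics/s2.png

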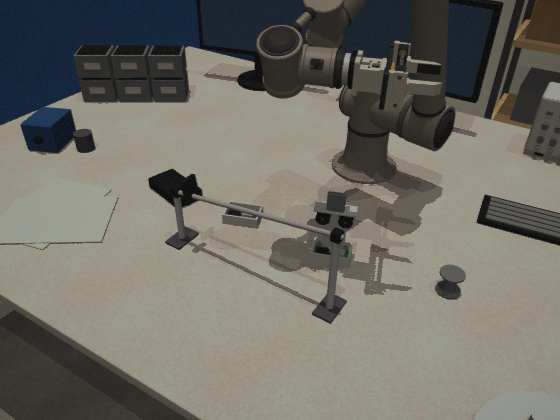

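The scene view shows the gripper well above everything, pointing sideways. The hanger (336,205), spool (451,280) and meter (170,185) haven't moved. Now the proper grasp.

Run:
```python
from h import *
T=tool(Ro.from_euler('z',np.radians(18.3)),1);q=T.as_quat()
c=tcp([.4623,.116,.178],T)
manip.move_ptp([c[0],c[1],.52],q)
s=sensors.sense();print(Ro.from_quat(s["eef_rot"]).as_matrix()[:,1].round(2),s["opening"],s["clock"])
manip.move_straight(c+[0,0,.06],q,max_speed=.25)
manip.move_straight(c,q,max_speed=.1)
print(sensors.sense()["wrist_force"])
manip.gripper_to(0.0,45)
s=sensors.sense();print(s["opening"],s["wrist_force"],s["clock"])
if s["opening"]>.01:
    manip.move_straight(c+[0,0,.10],q,max_speed=.12)
    s=sensors.sense();print(s["opening"],s["wrist_force"],s["tool_pos"],s["clock"])
cv2.imwrite("pics/s3.png",cv2.resize(read_camera("scene")[100:300,240:440,::-1],(600,600)))
```

```text
[-0.  0. -1.] 0.08994590462461297 11.2667
[ 0.22916589 -0.17644763  0.12837694]
0.013732727124022792 [-0.31067741  0.88760655 -1.65007368] 13.825
0.013810586023588624 [ 0.31915196 -0.0914361  -4.45825462] [0.46209075 0.11597181 0.43614751] 14.8083
```

View pics/s3.png

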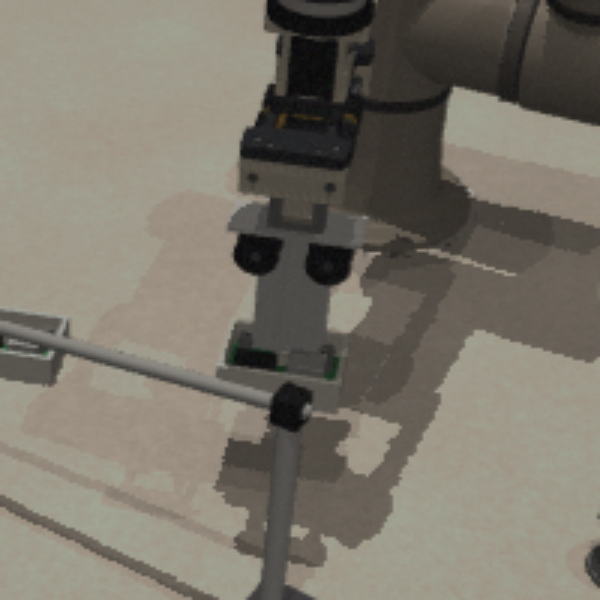

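```bash
cat >> h.py <<'E'
GZ=.177-.108   # grasp point above seat, hanger z
def go(x,dz,y=.075,v=.1,ptp=False):  # hanger seat at rail-frame offset (x across, dz above bar)
    T=tool(Rload(),1);p=tcp(rail(RAIL,y,x,dz)+Rload().apply([0,0,GZ]),T)
    (manip.move_ptp(p,T.as_quat()) if ptp else manip.move_straight(p,T.as_quat(),max_speed=v))
    s=sensors.sense();print(x,dz,"err mm",np.round((s["tool_pos"]-p)*1e3,1),"F",s["wrist_force"].round(2),"M",s["moment"].round(2),"t",round(s["clock"],2))
    return s
def snap(f,x0,x1,y0,y1,n="scene",k=3):
    im=read_camera(n)[...,::-1];cv2.imwrite(f"pics/{f}raw.png",im);cv2.imwrite(f"pics/{f}.png",cv2.resize(im[y0:y1,x0:x1],None,fx=k,fy=k,interpolation=cv2.INTER_CUBIC))
E
python3 - <<'E'
from h import *
go(-.13,.03,v=.12)
go(-.035,.03,v=.1)
manip.pause(.2)
snap("s4",200,380,120,290);snap("t4",180,380,110,260,"top")
print(proj("scene",[rail(RAIL,.075,-.035,.03)]),proj("scene",[rail(RAIL,.075)]))
a=cv2.imread("pics/s4.png");b=cv2.imread("pics/t4.png");b=cv2.resize(b,(0,0),fx=.5,fy=.5)
o=np.zeros((510,540+300,3),np.uint8);o[:,:540]=a;o[:225,540:]=b;cv2.imwrite("pics/m4.png",o[:, :800])
E
```

```text
-0.13 0.03 err mm [-0.2  0.4 -0.2] F [-0.23  0.53 -4.85] M [-0.2  -0.09  0.01] t 15.85
-0.035 0.03 err mm [-0.3  0.1  0. ] F [-0.65  0.33 -4.41] M [-0.25 -0.1  -0.03] t 16.95
[[285.45040759 201.02346839]] [[276.56917948 219.68631704]]
```

View pics/m4.png

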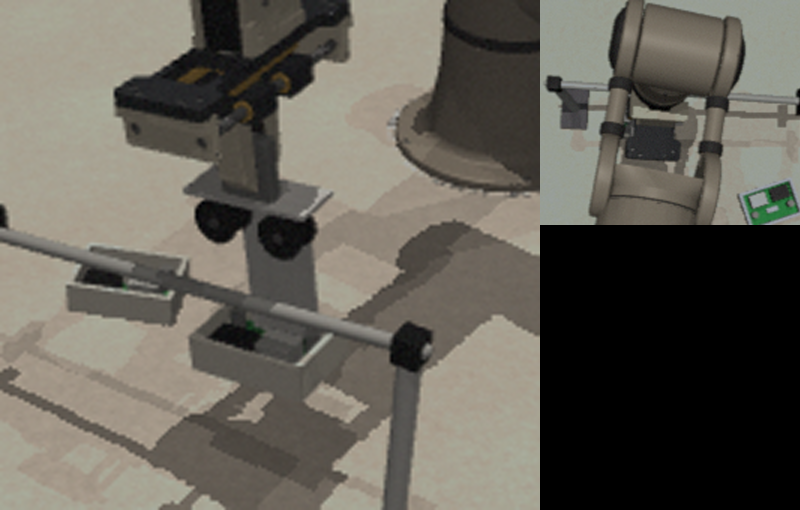

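The scene view shows the hanger held level with the bar. Its rollers, at (220,220) and (285,237) in the crop, are above the bar, and its tray is below it on the robot side. The top view is mostly hidden by the arm. I'll move over the bar, stop just short of contact, and compare the roller and bar pixels with the model.

Run:
```python
from h import *
go(0,.03,v=.06); go(0,.013,v=.05); manip.pause(.2)
snap("s5",240,330,160,250,k=6)
T=Rload()
seat=rail(RAIL,.075,0,.013)
for y in(-.028,.028):
    for x in(.012,-.012):
        print(y,x,"axle",proj("scene",seat+T.apply([x,y,.017])).round(1))
        print("  bottom",proj("scene",seat+T.apply([x,y,-.001])).round(1))
print("bar", [proj("scene",rail(RAIL,y)).round(1).tolist() for y in(.02,.075,.13)])
im=cv2.imread("pics/s5raw.png").astype(int)
for c in(250,265,315): print(c,im[195:240,c].mean(1).astype(int))
```

```text
0 0.03 err mm [-0.1  0.  -0.2] F [ 0.17  0.19 -3.61] M [-0.25 -0.06 -0.02] t 17.98
0 0.013 err mm [-0.   0.  -0.3] F [-0.06  0.39 -3.29] M [-0.23 -0.13  0.03] t 18.48
-0.028 0.012 axle [[262.2 208.3]]
  bottom [[263.2 215.2]]
-0.028 -0.012 axle [[268.4 203. ]]
  bottom [[269.3 209.9]]
0.028 0.012 axle [[283.5 214. ]]
  bottom [[284.3 221. ]]
0.028 -0.012 axle [[289.6 208.5]]
  bottom [[290.3 215.5]]
bar [[[256.3, 214.1]], [[276.6, 219.7]], [[297.9, 225.6]]]
250 [158 158 158 161 160 157 159 157 158 142  89  89  86  88  79  82  85  83
  73  77 124  70  96 160  85  88  88  88  87  88  88  81  91 149 149 152
 151 150 153 149 152 153 155 152 154]
265 [ 47  44  59  71  72  78  76  22  14  14  19  14  12  13  10  10  11  17
  14  10  59  67  65  80 146 150 152 153 151 149 149 130 130 133 130 142
 142 145 135 130 112  77  74  73  74]
315 [153 131 135 134 131 132 134 133 131 130 128 132 133 131 131 131 149 154
 154 153 150 152 156 150 151 153 150 151 158 160 154  97 140 139 126 105
  77  63  81  82  87 102  86  83  83]
```

View pics/s5.png

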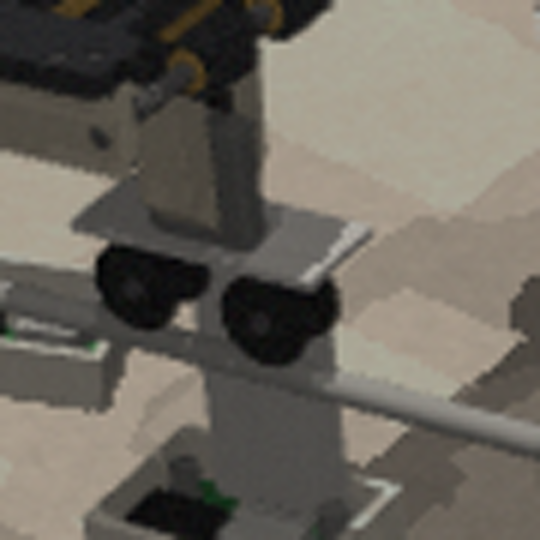

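The roller flange centres, at (262.4,207.4) and (283.3,213.3), and the bar both appear about 0.8 px above prediction. That's a shared camera bias, so hanger and bar agree to about 1 mm. Next I lower with force feedback: contact at dz ≈ 0 means seated, contact at about 7 mm means it's riding on the flanges.

Run:
```python
from h import *
s=go(0,.009,v=.04); base=s["wrist_force"][2]
for dz in(.006,.004,.002,.001,0,-.001,-.002,-.003):
    s=go(0,dz,v=.02)
    if s["wrist_force"][2]-base>2.5: break
snap("s6",240,330,160,250,k=6)
```

```text
0 0.009 err mm [-0.1  0.  -0.4] F [-0.39 -0.47 -2.9 ] M [-0.26 -0.12  0.03] t 18.98
0 0.006 err mm [-0.   0.  -0.2] F [-0.43 -0.05 -4.27] M [-0.24 -0.13 -0.04] t 19.27
0 0.004 err mm [-0.   0.  -0.2] F [-0.46  0.02 -4.17] M [-0.27 -0.12  0.04] t 19.52
0 0.002 err mm [-0.   0.  -0.2] F [-0.31  0.7  -3.5 ] M [-0.22 -0.13 -0.02] t 19.77
0 0.001 err mm [0.  0.  0.1] F [ 1.17  0.15 -3.3 ] M [-0.21 -0.12  0.04] t 20.02
0 0 err mm [-0.1 -0.   0.9] F [-0.74 -1.13  3.14] M [-0.15  0.2  -0.04] t 20.27
```

View pics/s6.png

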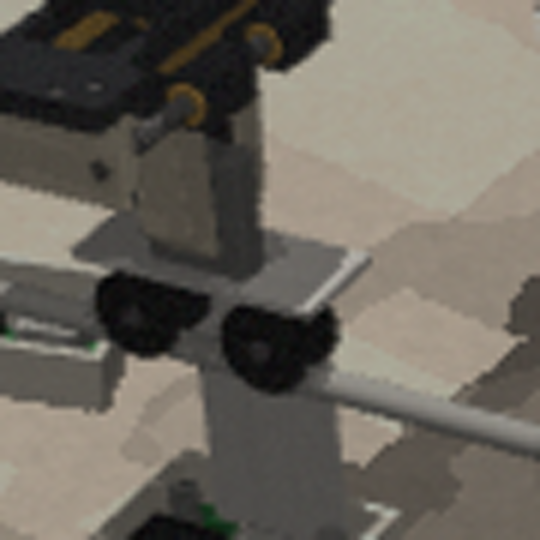

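Contact came at dz ≈ 0, the expected seat height, and in the view the bar sits inside both grooves. Releasing now.

Run:
```python
from h import *
manip.gripper_to(.09)
s=sensors.sense();print(s["opening"],s["wrist_force"].round(2),s["clock"])
a=read_camera("scene")[130:330,150:350,::-1]
manip.move_straight(s["tool_pos"]+np.array([0,0,.10]),max_speed=.15)
manip.pause(1.)
s=sensors.sense();print(s["wrist_force"].round(2),s["clock"])
b=read_camera("scene")[...,::-1];cv2.imwrite("pics/s7raw.png",b)
cv2.imwrite("pics/m7.png",cv2.resize(np.hstack([a,b[130:330,150:350]]),(800,400)))
```

```text
0.09015694787124184 [0.2  0.39 0.04] 21.6
[-0.61  0.3   0.16] 23.4667
```

View pics/m7.png

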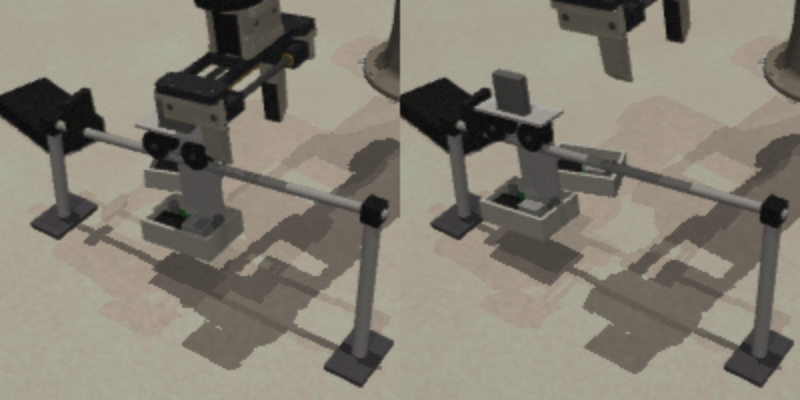

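The hanger rolled down by itself and its top plate now rests at the stop. The gripper is clear above. Last check: is it at rest at the rest point, and have the bystanders stayed put?

Run:
```python
from h import *
manip.pause(.7)
a=cv2.imread("pics/s7raw.png").astype(int);b=read_camera("scene")[...,::-1].astype(int);s0=cv2.imread("pics/scene0raw.png").astype(int)
d=lambda x,y,r:round(float(np.abs(x-y)[r[2]:r[3],r[0]:r[1]].mean()),2)
print("motion hanger",d(a,b,(180,250,150,260)))
print("spool vs start",d(s0,b,(430,475,260,305)),"meter",d(s0,b,(145,185,165,205)),"bg",d(s0,b,(20,120,250,300)))
t0=cv2.imread("pics/top0raw.png").astype(int);t=read_camera("top")[...,::-1].astype(int)
cv2.imwrite("pics/t8.png",t)
print("top: spool",d(t0,t,(100,140,235,275)),"tray",d(t0,t,(310,356,228,266)),"meter",d(t0,t,(385,460,220,272)))
seat=rail(RAIL,-.117);g=seat+Rload().apply([0,0,.09]);print("grip top pred",proj("scene",g),proj("top",g))
```

```text
motion hanger 1.37
spool vs start 8.13 meter 6.42 bg 9.99
top: spool 12.98 tray 9.0 meter 9.6
grip top pred [[203.00987031 167.89680715]] [[340.68217631 168.91515088]][ WARN:0@3.488] global loadsave.cpp:1063 imwrite_ Unsupported depth image for selected encoder is fallbacked to CV_8U.
```

View pics/t8.png

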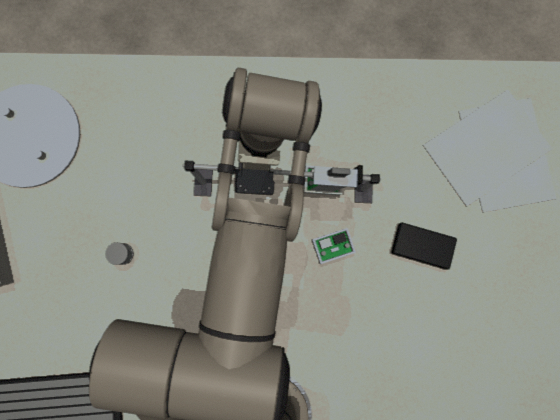

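In the top view the grip is at (340,171), against (340.7,168.9) predicted for the rest point. The spool (119,253), spare tray (333,246) and meter (424,245) are at their starting pixels. Handing in.

```bash
python3 -c "
from workcell import manip,sensors
print(sensors.sense()['clock'],sensors.sense()['wrist_force']);manip.close_job()"
```

```text
24.3167 [ 1.49713815 -0.02634166 -1.11424695]
the job is handed in; nothing more can be done
```

The hanger is hanging on the bar against the rubber stop, and I handed the job in at about 24 s; no verdict was reported. I gripped it by the block, tilted it 8° to match the bar, set it down at y = +75 mm and let go. It then rolled down to the stop by itself.

- **Seating:** contact came within about 1 mm of the expected seat height, and the picture showed the bar inside both roller grooves.
- **Rest position:** the grip appeared within about 2 px (roughly 5 mm) of where it should be at the stop. Two frames about 0.7 s apart showed no visible motion (mean difference 1.4 grey levels).
- **Bystanders:** the spool, spare tray and meter were at their starting pixel positions by eye. The image-difference check on them told me nothing, because the brightness had changed everywhere, including empty background.
- **First grasp attempt:** it failed because I took the wrong tool axis as the approach direction and closed the gripper in the air. Pictures and forces showed that nothing was touched.
- **Rail position:** the two cameras disagreed by about 1 px on the bar. Comparing rollers and bar in the same view before lowering left about 1 mm of sideways uncertainty.

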